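Draw the bottom white test bar from its magazine

ROBOT

A 6-joint arm with a two-finger parallel gripper is mounted at the origin on a cart in front of the work surface, level with it; the furniture and walls round the work are solid. World frame = base frame: x ahead of the robot, y to its left, z up, the work surface at z = 0. Lengths are in mm, angles in rad, forces in N, time in s.
With the tool pointing down it reaches from about 300 to 775 mm from the base axis. Payload 14.6 kg.
Tool frame: the origin (TCP) lies between the finger pads; the fingertips stand 22 mm ahead of it and the grasp point (between the pads) lies 3 mm ahead of it (finger_overhang is the distance from the TCP to the fingertips, in mm); z points along the fingers, y is the direction in which the jaws open and shut (so a half turn about z gives the same grasp; the last joint's range is limited). The gripper opens to 94 mm and grips with 3 to 60 N. Pads are 16 mm wide; open, the fingers measure 119 mm over their backs; the gripper's body (75 mm by 177 mm) begins 78 mm behind the grasp point.
Start: joints at [-0.067, 0.3, 1.521, -0, 1.321, -0.067], TCP at [549.99, -0.002, 227.446] pointing down, gripper open.
Joint ranges: [-3.03, 3.03], [-0.79, 2.21], [0.23, 2.52], [-1.04, 4.18], [0, 3.07], [-2.55, 2.55]. Speed limits (rad/s): [2.22, 2.22, 2.57, 3.14, 3.14, 3.14].

INTERFACE

Orientations are given as [roll, pitch, yaw] about the fixed x, y, z axes, in that order (R = Rz(yaw) Ry(pitch) Rx(roll)).
In Python, from cell import * gives the robot as it stands.
- The arm moves only by the tool jog_arm, never from a script. Its argument "increments" is a list of rows, each a list of 7 numbers: the shift along the tool's x, y, z in cm, then the turn, a rotation vector about the tool's x, y, z in degrees, then the finger opening in cm, from 0 to 9.4. In form: [[x, y, z, wx, wy, wz, grip], ...]. A call has 1 to 20 rows; each row shifts and turns the commanded pose from where the row before left it, along the tool's axes as they then stand; what a row does not reach is not made up. A row lasts 1/8 s, in which the tool goes at most 62.5 mm and 10.7 degrees, less where a joint would pass 70% of its speed; a pose out of reach is approached as far as the arm can. A call is refused whole if a number of a shift passes 6.25 or a number of a turn 10.7, either way. A call with a gripper value outside its range is refused whole. The fingers move at their own pace and stop on an object; "squeeze" is the grip in N (left out, the last holds). Time passes only in rows, so rows that do not move let the fingers close. It gives the time, the measured TCP pose, the force and the opening at its end, in the units of the state.
- read_state(): the state, without advancing time (a new reading comes with each control period).
- camera(name): name is "scene" or "side" or "wrist"; returns a dict with "image" (480x640x3 uint8, red, green, blue), "K" (3x3 intrinsics, pixels), "k1" (the pictures are not rectified: a ray, as slopes to the right and down, at radius r is drawn at 1 + k1 r^2 times it, then the intrinsics apply), "rvec" (rotation vector, rad) and "tvec" (3), from world to camera coordinates, as OpenCV has them. Camera axes: x right, y down, z forward; pixel columns grow to the right and rows downward; lengths in mm; the calibration is good to about 2 mm. A picture is of the moment at which its call begins. There is no depth.
- sign_off(): hands the job in, once; it reports no verdict.
Trained networks look in a picture, given as the dict that the camera call returned (one of the last four; its "shot" number tells which), for a name from the list of things; names that differ only in an ending like _2 or _b are one class to them, and where a whole thing is asked for, a point or a joint stands for the part that bears it (a point fixed in the world has none). Each returns a list of dicts, best first, with "conf" (0 to 1); they miss things now and then, are a little off and sometimes report something else, mostly with a low value. They report only what shows in the picture. A call takes as long as a camera call.
- recognise(picture, name): "centre" ([x, y, z] in mm, in the coordinates of the camera as it stood for that picture, good to about 4 mm: the middle of the surface that is visible of it).
- regions_of(picture, name): "mask" (480x640 bool, what is visible of it).
The state is a dict: "clock": time; "joints": joint angles; "qd": joint speeds; "effort": joint torques, N m; "eef_pos": TCP position; "eef_rot": TCP orientation; "wrist_force": force on the tool from outside, world axes, zero at the start; "moment": the same for the moment, N m; "finger_gap": finger opening in mm.
Only numpy, scipy, OpenCV 4.12 (cv2) and the standard library are available. Lean on these libraries where they do the work, as an engineer would, in place of code of your own. Each camera call takes 0.05 s, during which the arm holds its last target.

TASK

Two small green gravity magazines hold stacks of moulded test bars, one white and one black. Draw the bottom white bar straight out through the front slot of its magazine, by the end that sticks out, so that the two white bars above stay in the chute and settle down in it. Then lay the drawn bar flat in the middle of the blue tray, pointing along the tray's length.

Things in the scene. Friction and masses are not known exactly. Their poses are not given: they have to be found in the camera images.
- white_bar_bottom_centre (a point): Centre (half-way up) of the bottom white bar: 80 mm long (its y axis), 10 mm wide (x), 8 mm high (z up). It starts level on the chute's floor, centre 34 mm above the worktop; about 28 to 34 mm of its front end stick out of the magazine's front in free air (only a 6 mm thick foot plate may lie below). Pinch that end across the 10 mm width, e.g. 24 mm from the bar's centre.
- white_bar_middle: Second white bar, same size, lying on the rear part of the bottom one; its origin is the centre of its underside (38 mm above the worktop at the start), its y axis its length. It drops 8 mm to the chute's floor when the bottom bar has left.
- white_bar_top: Third (top) white bar, same size and axes, lying on the second one (underside 46 mm above the worktop at the start). It drops 8 mm along with it.
- white_magazine: Green metal magazine of the white bars, fixed, left or right (its twin holds black bars). Origin on the worktop under the chute's middle; x axis points from front slot to back wall: draw along -x. Chute 88 mm long, 22 wide outside, 14 wide inside, floor 30 mm and open top 62 mm above worktop; front lips from 10.5 mm above the floor hold all but the bottom bar, which is clear when drawn 55 mm.
- specimen_tray: Blue shallow metal tray, fixed to the worktop, 150 mm long (its x axis) and 110 mm wide (y), floor 3 mm thick, rim 9 mm high above the worktop; origin on the worktop under its centre, z up.

How it is judged (in metres and radians):
On the way:
1. the bottom white bar is drawn out through the front of its magazine, and the two bars above are still in the chute, one bar height lower (x of white_bar_bottom_centre in the frame of white_magazine between -0.2 and -0.084 m and y of white_bar_bottom_centre in the frame of white_magazine between -0.08 and 0.08 m and x of white_bar_middle in the frame of white_magazine between -0.015 and 0.015 m and y of white_bar_middle in the frame of white_magazine between -0.008 and 0.008 m and z of white_bar_middle in the frame of white_magazine between 0.026 and 0.035 m and x of white_bar_top in the frame of white_magazine between -0.015 and 0.015 m and y of white_bar_top in the frame of white_magazine between -0.008 and 0.008 m and z of white_bar_top in the frame of white_magazine between 0.034 and 0.043 m), for 0.1 s.
At the end, for the whole second after the job is handed in: The drawn white bar lies flat on the tray's floor, its centre within 25 mm of the tray's centre along each tray axis, its length within 20 degrees of the tray's length; the other two white bars lie in the chute one on the other, one bar height lower than before, within 15 mm of its middle (x of white_bar_bottom_centre in the frame of specimen_tray between -0.025 and 0.025 m and y of white_bar_bottom_centre in the frame of specimen_tray between -0.025 and 0.025 m and z of white_bar_bottom_centre in the frame of specimen_tray between 0.004 and 0.012 m and angle between the y axis of white_bar_bottom_centre and the x axis of specimen_tray, either way round below 0.35 rad and x of white_bar_middle in the frame of white_magazine between -0.015 and 0.015 m and y of white_bar_middle in the frame of white_magazine between -0.008 and 0.008 m and z of white_bar_middle in the frame of white_magazine between 0.026 and 0.035 m and x of white_bar_top in the frame of white_magazine between -0.015 and 0.015 m and y of white_bar_top in the frame of white_magazine between -0.008 and 0.008 m and z of white_bar_top in the frame of white_magazine between 0.034 and 0.043 m); the robot touches nothing.
It fails at once if a bar above is pulled out: either moves more than 20 mm towards the front, or the top one is lifted more than 15 mm (x of any of white_bar_middle, white_bar_top in the frame of white_magazine below -0.02 m or z of white_bar_top in the frame of white_magazine above 0.061 m).
It also fails if it takes over 38 s, if anything falls off the work surface, if the arm or the gripper's body presses on something with over 40 N, if the wrist force passes 120 N, or if a joint passes its speed limit or range.

## Working session

There is one attempt and no reset: what is moved stays moved. The work goes in short steps, Python scripts to look and compute and a tool call to move; the robot and the scene stay as the last step left them, time stands still between calls to the robot, and variables do not carry over. Pictures are saved under pics/ and viewed, and the job is handed in when it is done.

Besides the shell and the picture viewer there is one more tool, called as name(argument=value, ...) on one line, values as JSON. jog_arm: Moves the arm, as the interface text tells. Its arguments: {"type":"object","properties":{"increments":{"type":"array"},"squeeze":{"type":"number"}},"required":["increments"]}

```bash
mkdir -p pics; cat > h.py <<'E'
from cell import *
import numpy as np, cv2
def shot(name,fn=None):
    p=camera(name)
    if fn: cv2.imwrite('pics/'+fn,cv2.cvtColor(p['image'],cv2.COLOR_RGB2BGR))
    return p
def cam(p):
    R=cv2.Rodrigues(np.array(p['rvec'],float))[0]; t=np.array(p['tvec'],float).ravel(); return R,t
def c2w(p,c):
    R,t=cam(p); return R.T@(np.array(c)-t)
def pix2w(p,uv,z):
    R,t=cam(p); k=np.array([p['k1'],0,0,0,0],float)
    n=cv2.undistortPoints(np.array(uv,float).reshape(-1,1,2),np.array(p['K'],float),k).reshape(-1,2)
    d=np.c_[n,np.ones(len(n))]@R; o=-R.T@t
    return o+d*((z-o[2])/d[:,2])[:,None]
def w2pix(p,X):
    return cv2.projectPoints(np.array(X,float).reshape(-1,1,3),np.array(p['rvec'],float),np.array(p['tvec'],float),np.array(p['K'],float),np.array([p['k1'],0,0,0,0],float))[0].reshape(-1,2)
E
python3 - <<'E'
from h import *
print(read_state())
for n in ['scene','side','wrist']:
    p=shot(n,n+'0.png')
    R,t=cam(p); print(n,(-R.T@t).round(),p['K'][0],p['k1'])
    for o in ['white_bar_bottom_centre','white_magazine','specimen_tray','white_bar_middle','white_bar_top']:
        for r in recognise(p,o)[:3]:
            print(n,o,round(r['conf'],2),c2w(p,r['centre']).round(1), w2pix(p,c2w(p,r['centre'])).round())
E
```

```text
{'clock': 0.0, 'joints': array([-6.65740062e-02,  3.00477140e-01,  1.52161825e+00, -3.74201375e-05,
        1.32071216e+00, -6.65667425e-02]), 'qd': array([ 9.65084257e-04, -1.12791283e-03,  5.13538243e-04,  3.81070936e-05,
        1.48754640e-04, -9.34137531e-05]), 'effort': array([-1.53750298e-03, -5.31805658e+01, -3.52735734e+01,  7.07558286e-02,
        2.43994006e-02, -4.79655944e-05]), 'eef_pos': array([5.49743884e+02, 1.94045310e-02, 2.26867288e+02]), 'eef_rot': array([-3.14037805e+00, -4.46468915e-05,  1.57079832e+00]), 'wrist_force': array([-0.10509101,  0.61429672, -0.20819009]), 'moment': array([-0.02607963, -0.01745139,  0.06243099]), 'finger_gap': 93.95044946399295}
scene [  21. -716.  817.] [544.1633716    0.         327.53346174] -0.026875799965278
scene white_magazine 0.84 [ 523.3 -231.5   21.6] [[399. 326.]]
scene white_magazine 0.15 [ 529.7 -220.5   42.4] [[400. 314.]]
scene specimen_tray 0.58 [ 4.528e+02 -2.400e+00  4.000e-01] [[305. 277.]]
scene white_bar_middle 0.49 [ 525.2 -231.1   23. ] [[400. 325.]]
scene white_bar_top 0.57 [ 525.7 -218.6   52.9] [[398. 310.]]
side [ 406. -768.  519.] [481.94871216   0.         314.20075745] -0.11911905312164076
side white_bar_bottom_centre 0.68 [ 476.1 -227.1   36.5] [[320. 333.]]
side white_magazine 0.95 [ 527.7 -231.8   22.4] [[354. 339.]]
side specimen_tray 0.73 [451.2  -6.3   3. ] [[292. 270.]]
side white_bar_middle 0.54 [ 526.9 -223.3   43.6] [[353. 325.]]
side white_bar_top 0.61 [ 526.4 -221.4   52.7] [[353. 320.]]
side white_bar_top 0.5 [ 473.1 -224.2   35.6] [[317. 332.]]
wrist [550.  82. 384.] [406.14151836   0.         322.71149031] -0.07742238680088974
wrist white_magazine 0.63 [ 538.  -199.6    6.1] [[312. 392.]]
wrist specimen_tray 0.9 [452.9   1.7   4.6] [[222. 211.]]
wrist white_bar_top 0.45 [ 508.5 -218.6   49.1] [[282. 433.]]
```

View pics/scene0.png

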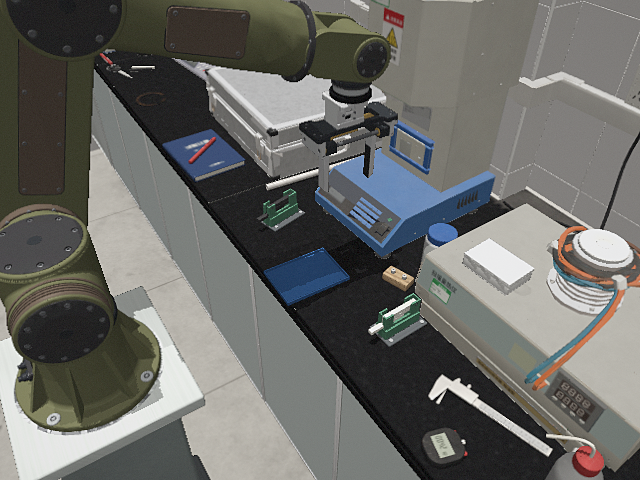

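View pics/side0.png

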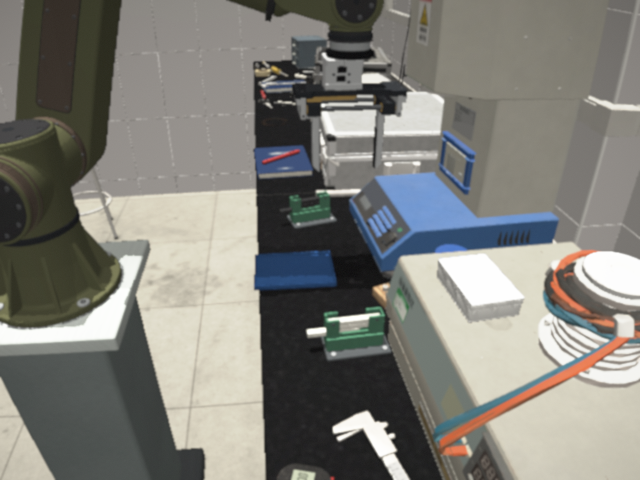

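View pics/wrist0.png

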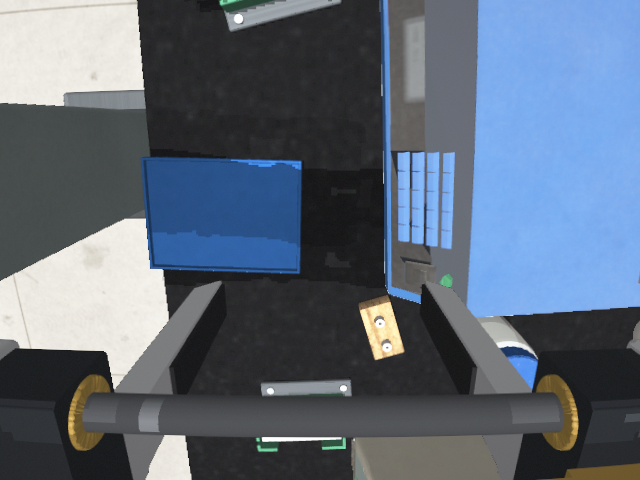

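The white magazine is at about (525,-228), near scene px (400,320) and side px (353,335). Its slot faces -x and the bar end sticks out towards side px (312,332). The black-bar magazine is far off at y>0. I'll check the grey box beside it before moving.

```bash
python3 - <<'E'
from h import *
w=shot('wrist'); s=shot('scene'); d=shot('side')
for z in (0,100,150,200): print(z,'wrist box corner',pix2w(w,[(352,437)],z).round(),'side box top-left corner',pix2w(d,[(400,255)],z).round(),'bottom scene',pix2w(s,[(430,262)],z).round())
m=regions_of(w,'specimen_tray'); print([ (r['conf'],r['mask'].sum()) for r in m])
c,_=cv2.findContours(m[0]['mask'].astype('uint8'),0,1); c=max(c,key=cv2.contourArea)
P=pix2w(w,c.reshape(-1,2),9)[:,:2].astype(np.float32); print(cv2.minAreaRect(P))
E
```

```text
0 wrist box corner [[ 584. -268.    0.]] side box top-left corner [[672.  27.   0.]] bottom scene [[ 712. -111.    0.]]
100 wrist box corner [[ 575. -177.  100.]] side box top-left corner [[ 621. -127.  100.]] bottom scene [[ 627. -185.  100.]]
150 wrist box corner [[ 571. -131.  150.]] side box top-left corner [[ 595. -203.  150.]] bottom scene [[ 585. -222.  150.]]
200 wrist box corner [[566. -86. 200.]] side box top-left corner [[ 569. -280.  200.]] bottom scene [[ 543. -259.  200.]]
[(0.94, np.int64(17674))]
((454.07818603515625, -2.1874465942382812), (111.52969360351562, 150.64247131347656), 88.00567626953125)
```

jog_arm(increments=[[-2.5,-0.9,0.3,0,0,0,9.4],[-2.5,-0.9,0.3,0,0,0,9.4],[-2.5,-0.9,0.3,0,0,0,9.4],[-2.5,-0.9,0.3,0,0,0,9.4],[-2.5,-0.9,0.3,0,0,0,9.4],[-2.5,-0.9,0.3,0,0,0,7],[-2.5,-0.9,0.3,0,0,0,5],[-2.5,-0.9,0.3,0,0,0,4],[-2.5,-0.8,0.3,0,0,0,4],[0,0,0,0,0,10,4],[0,0,0,0,0,10,4],[0,0,0,0,0,10,4],[0,0,0,0,0,10,4],[0,0,0,0,0,10,4],[0,0,0,0,0,10,4],[0,0,0,0,0,10,4],[0,0,0,0,0,10,4],[0,0,0,0,0,10,4],[0,0,0,0,0,0,4]])

```text
clock: 3.48
eef_pos: [470.0, -225.0, 200.5]
eef_rot: [3.142, -0.0, 0.001]
wrist_force: [0.4, 0.0, -1.3]
finger_gap: 39.8
```

```bash
python3 - <<'E'
from h import *
s=read_state(); print(s['eef_pos'],s['eef_rot'],s['joints'].round(2),s['finger_gap'],s['clock'])
for n in ['wrist','side','scene']:
    p=shot(n,n+'1.png'); R,t=cam(p); print(n,(-R.T@t).round())
    for o in ['white_bar_bottom_centre','white_magazine','specimen_tray','white_bar_top']:
        for r in recognise(p,o)[:2]:
            print(n,o,round(r['conf'],2),c2w(p,r['centre']).round(1), w2pix(p,c2w(p,r['centre'])).round())
E
```

```text
[ 470.0051055  -225.01043782  200.48140826] [ 3.14157237e+00 -6.50031881e-05  1.05522466e-03] [-0.52  0.26  1.64  0.    1.24  1.05] 39.839042126423365 3.475
wrist [ 551. -224.  357.]
wrist white_bar_bottom_centre 0.82 [ 475.1 -219.9   40.8] [[317. 222.]]
wrist white_magazine 0.58 [ 535.9 -224.9    5.5] [[324. 142.]]
wrist specimen_tray 0.9 [462.3  -3.2   7. ] [[ 81. 227.]]
wrist white_bar_top 0.79 [ 527.3 -219.5   51. ] [[317. 157.]]
side [ 406. -768.  519.]
side white_bar_bottom_centre 0.72 [ 476.3 -224.2   34.7] [[320. 333.]]
side white_magazine 0.58 [ 528.1 -231.8   20. ] [[354. 341.]]
side specimen_tray 0.62 [448.  -10.2   4.1] [[290. 271.]]
side specimen_tray 0.25 [ 529.4 -232.    23.4] [[355. 339.]]
scene [  21. -716.  817.]
scene white_magazine 0.92 [ 523.9 -230.9   23.4] [[400. 325.]]
scene specimen_tray 0.71 [451.7  -3.3   0. ] [[305. 277.]]
scene white_bar_top 0.46 [ 528.8 -216.8   53.5] [[399. 309.]]
```

View pics/wrist1.png

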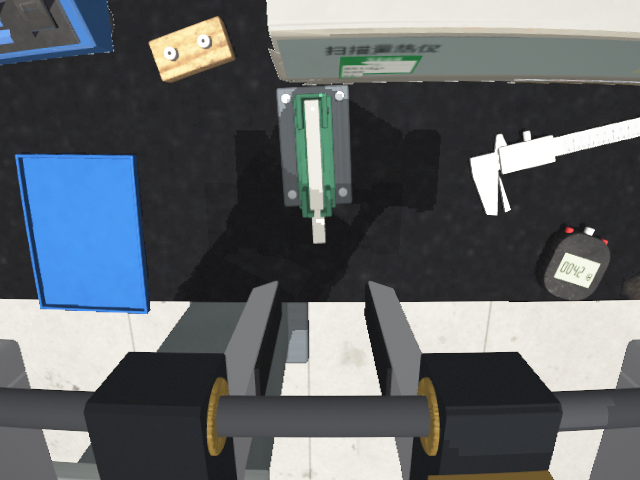

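View pics/side1.png

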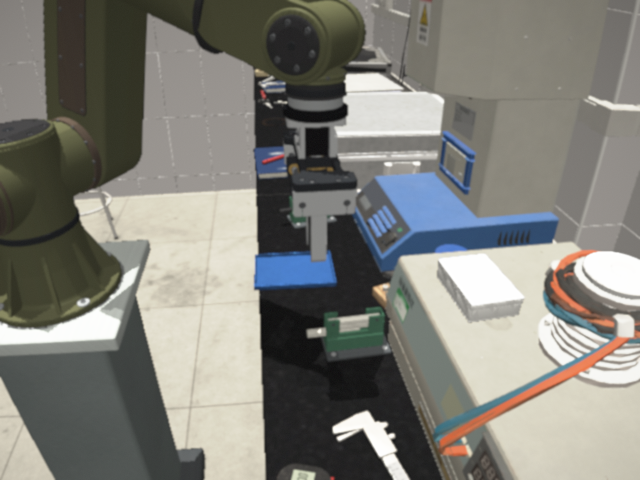

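```bash
python3 - <<'E'
from h import *
p=shot('wrist')
cv2.imwrite('pics/z1.png',cv2.cvtColor(cv2.resize(p['image'][75:255,250:390],None,fx=3.3,fy=3.3,interpolation=cv2.INTER_CUBIC),cv2.COLOR_RGB2BGR))
for o in ['white_bar_bottom_centre','white_bar_top','white_magazine','specimen_tray']:
    for r in regions_of(p,o)[:2]:
        m=r['mask'].astype('uint8'); c,_=cv2.findContours(m,0,1); c=max(c,key=cv2.contourArea).reshape(-1,2)
        z={'white_bar_bottom_centre':38,'white_bar_top':54,'white_magazine':6,'specimen_tray':9}[o]
        P=pix2w(p,c,z)[:,:2].astype(np.float32)
        print(o,r['conf'],m.sum(),cv2.boundingRect(c),cv2.minAreaRect(P),cv2.boxPoints(cv2.minAreaRect(P)).round(1).tolist())
E
```

```text
white_bar_bottom_centre 0.79 382 (311, 209, 14, 34) ((471.3511047363281, -220.0082550048828), (27.519594192504883, 10.548713684082031), 0.103386789560318) [[457.6000061035156, -214.8000030517578], [457.6000061035156, -225.3000030517578], [485.1000061035156, -225.3000030517578], [485.1000061035156, -214.6999969482422]]
white_bar_top 0.98 1457 (304, 100, 19, 110) ((528.0928955078125, -217.24269104003906), (79.30347442626953, 11.225756645202637), 2.3396639823913574) [[488.20001220703125, -213.3000030517578], [488.70001220703125, -224.5], [567.9000244140625, -221.1999969482422], [567.5, -210.0]]
white_bar_top 0.73 18358 (15, 154, 136, 160) ((466.34002685546875, -33.868186950683594), (99.72262573242188, 131.60191345214844), 87.99598693847656) [[398.79998779296875, -81.4000015258789], [530.4000244140625, -86.0], [533.7999877929688, 13.699999809265137], [402.29998779296875, 18.299999237060547]]
white_magazine 0.95 7077 (276, 85, 76, 132) ((526.903076171875, -217.57102966308594), (109.88428497314453, 60.162872314453125), 2.346747398376465) [[470.79998779296875, -189.8000030517578], [473.20001220703125, -249.89999389648438], [583.0, -245.39999389648438], [580.5999755859375, -185.3000030517578]]
specimen_tray 0.78 18320 (15, 153, 135, 162) ((453.85162353515625, -5.489559173583984), (114.22554016113281, 152.133056640625), 88.38166046142578) [[376.20001220703125, -60.400001525878906], [528.2999877929688, -64.69999694824219], [531.5, 49.5], [379.3999938964844, 53.70000076293945]]
```

View pics/z1.png

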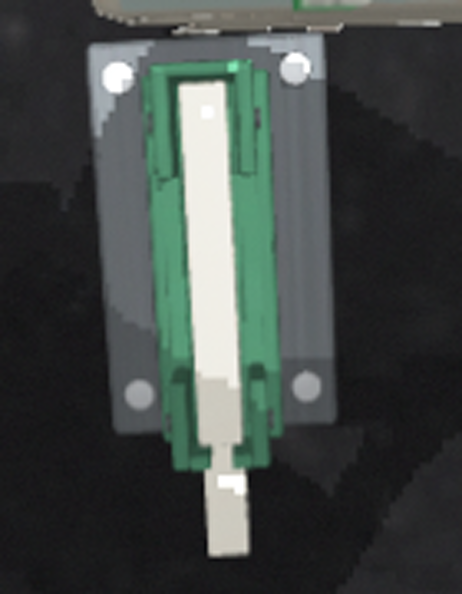

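```bash
python3 - <<'E'
from h import *
p=shot('wrist'); d=shot('side'); s=shot('scene')
f=lambda u,v:(250+u/3.3,75+v/3.3)
print('tip',pix2w(p,[f(228,555),f(224,478)],38).round(1))
print('top bar ends',pix2w(p,[f(202,83),f(220,443)],54).round(1))
print('mag front/back green top centre',pix2w(p,[f(222,468),f(201,62)],62).round(1))
print('front lips', pix2w(p,[f(173,468),f(270,466)],62).round(1))
for q,n,z,x0,y0,x1,y1 in((d,'zs.png',4,295,300,405,370),(s,'zc.png',4,350,280,450,360)):
    cv2.imwrite('pics/'+n,cv2.cvtColor(cv2.resize(q['image'][y0:y1,x0:x1],None,fx=6,fy=6,interpolation=cv2.INTER_CUBIC),cv2.COLOR_RGB2BGR))
E
```

```text
tip [[ 456.6 -221.3   38. ]
 [ 476.2 -220.3   38. ]]
top bar ends [[ 567.6 -216.    54. ]
 [ 488.2 -219.6   54. ]]
mag front/back green top centre [[ 484.1 -220.2   62. ]
 [ 571.4 -216.    62. ]]
front lips [[ 484.1 -209.1   62. ]
 [ 484.6 -231.    62. ]]
```

View pics/zs.png

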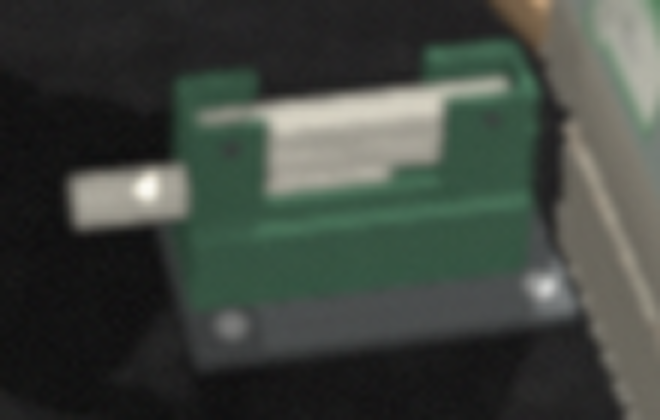

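View pics/zc.png

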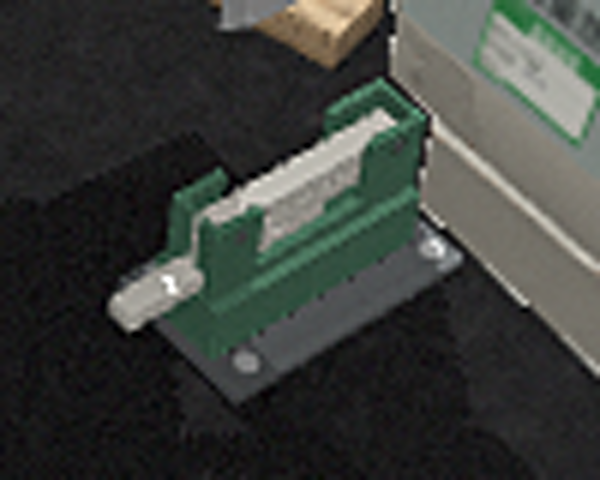

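```bash
python3 - <<'E'
from h import *
d=shot('side'); s=shot('scene'); p=shot('wrist')
# model corners of bottom bar: tip (456.6,-221.3) yaw 2.6
a=np.radians(2.6); u=np.array([np.cos(a),np.sin(a)]); n=np.array([-u[1],u[0]])
t=np.array([456.6,-221.3])
for z in (38,30):
  C=[np.r_[t+sgn*5*n,z] for sgn in (1,-1)]
  print(z,'side',((w2pix(d,C)-[295,300])*6).round(),'scene',((w2pix(s,C)-[350,280])*6).round())
# magazine top front corners
C=[np.r_[np.array([484.1,-220.2])+sg*11*n,62] for sg in(1,-1)]
print('mag side',((w2pix(d,C)-[295,300])*6).round(),'scene',((w2pix(s,C)-[350,280])*6).round())
E
```

```text
38 side [[ 64. 171.]
 [ 70. 198.]] scene [[102. 299.]
 [123. 320.]]
30 side [[ 65. 195.]
 [ 71. 222.]] scene [[101. 316.]
 [121. 336.]]
mag side [[169.  71.]
 [185. 127.]] scene [[165. 197.]
 [211. 241.]]
```

jog_arm(increments=[[0,-0.43,1,0,0,-2.5,3.5],[0,0,2.5,0,0,0,3.5],[0,0,2.5,0,0,0,3.5],[0,0,2.5,0,0,0,3.5],[0,0,2.5,0,0,0,3.5],[0,0,1.5,0,0,0,3.5],[0,0,0.5,0,0,0,3.5],[0,0,0,0,0,0,3.5]])

```text
clock: 5.78
eef_pos: [470.2, -220.8, 70.7]
eef_rot: [3.141, -0.0, 0.044]
wrist_force: [0.4, 0.5, 0.1]
finger_gap: 35.3
```

```bash
python3 - <<'E'
from h import *
s=read_state(); print(s['eef_pos'],s['eef_rot'],s['finger_gap'],s['clock'])
p=shot('wrist','wrist2.png'); d=shot('side')
cv2.imwrite('pics/zs2.png',cv2.cvtColor(cv2.resize(d['image'][250:370,270:405],None,fx=5,fy=5,interpolation=cv2.INTER_CUBIC),cv2.COLOR_RGB2BGR))
for o,z in (('white_bar_bottom_centre',38),('white_bar_top',54)):
    for r in regions_of(p,o)[:1]:
        m=r['mask'].astype('uint8'); c,_=cv2.findContours(m,0,1); c=max(c,key=cv2.contourArea).reshape(-1,2)
        P=pix2w(p,c,z)[:,:2].astype(np.float32)
        print(o,r['conf'],cv2.boundingRect(c),cv2.minAreaRect(P))
E
```

```text
[ 470.15079584 -220.75090447   70.6875277 ] [ 3.14143700e+00 -2.39461477e-04  4.40127505e-02] 35.26051062350472 5.775
white_bar_bottom_centre 0.86 (314, 269, 20, 44) ((469.92279052734375, -220.34469604492188), (23.487899780273438, 9.633204460144043), 2.9993791580200195)
white_bar_top 0.63 (311, 81, 25, 187) ((528.1461181640625, -217.5526580810547), (79.56007385253906, 10.396665573120117), 2.168348550796509)
```

View pics/wrist2.png

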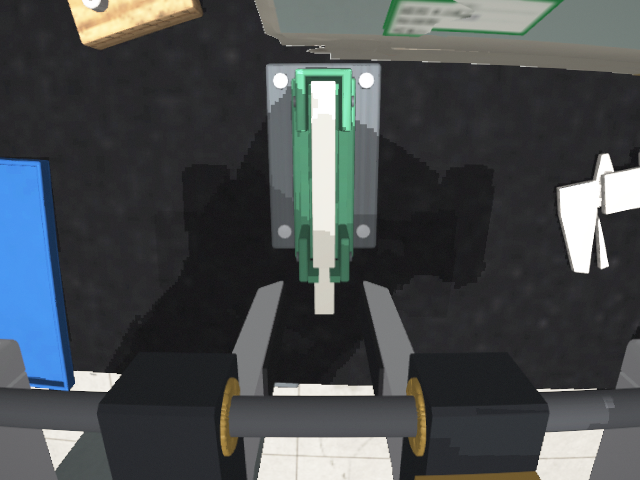

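View pics/zs2.png

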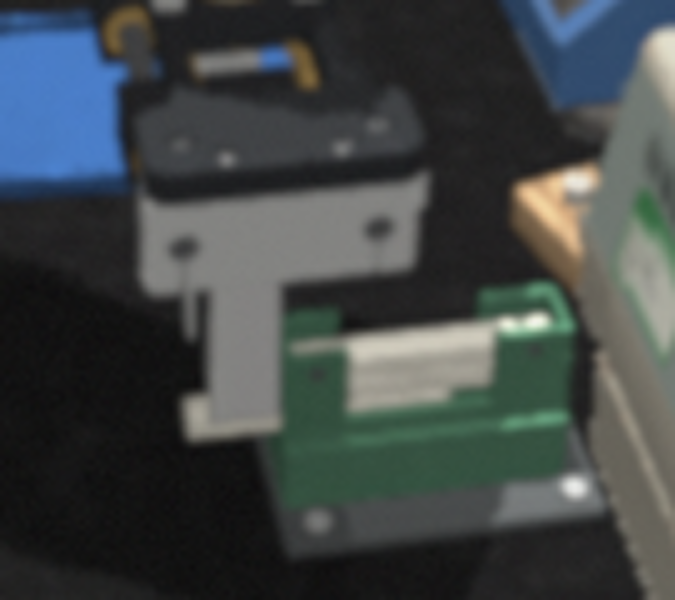

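```bash
python3 - <<'E'
from h import *
d=shot('side')
for X in ([478.2,-238,48.7],[478.2,-250,48.7],[480.2,-250,48.7],[462,-250,48.7],[484.6,-231,62],[456.6,-226,38]): print(X,((w2pix(d,[X])-[270,250])*5).round())
E
```

```text
[478.2, -238, 48.7] [[260. 408.]]
[478.2, -250, 48.7] [[266. 435.]]
[480.2, -250, 48.7] [[273. 435.]]
[462, -250, 48.7] [[210. 440.]]
[484.6, -231, 62] [[279. 355.]]
[456.6, -226, 38] [[183. 414.]]
```

jog_arm(increments=[[-0.25,0,0,0,0,0,3.5],[0,0,1.2,0,0,0,3.5],[0,0,1.2,0,0,0,3.5],[0,0,0.75,0,0,0,3.5],[0,0,0.2,0,0,0,3.5],[0,0,0,0,0,0,3.5]])

```text
clock: 6.78
eef_pos: [467.5, -220.8, 36.9]
eef_rot: [-3.142, 0.0, 0.044]
wrist_force: [0.5, -0.6, 0.5]
finger_gap: 34.7
```

```bash
python3 - <<'E'
from h import *
s=read_state(); print(s['eef_pos'],s['eef_rot'],s['finger_gap'],s['clock'],s['wrist_force'])
p=shot('wrist'); d=shot('side')
a=cv2.resize(d['image'][270:370,280:400],(600,500),interpolation=cv2.INTER_CUBIC)
cv2.imwrite('pics/zs3.png',cv2.cvtColor(a,cv2.COLOR_RGB2BGR))
a=cv2.resize(p['image'][200:400,200:450],(750,600),interpolation=cv2.INTER_CUBIC)
cv2.imwrite('pics/zw3.png',cv2.cvtColor(a,cv2.COLOR_RGB2BGR))
E
```

```text
[ 467.54420639 -220.82525712   36.90082504] [-3.14156593e+00  4.12461536e-05  4.36298421e-02] 34.68807107855069 6.775 [ 0.46280677 -0.61138295  0.46395227]
```

View pics/zw3.png

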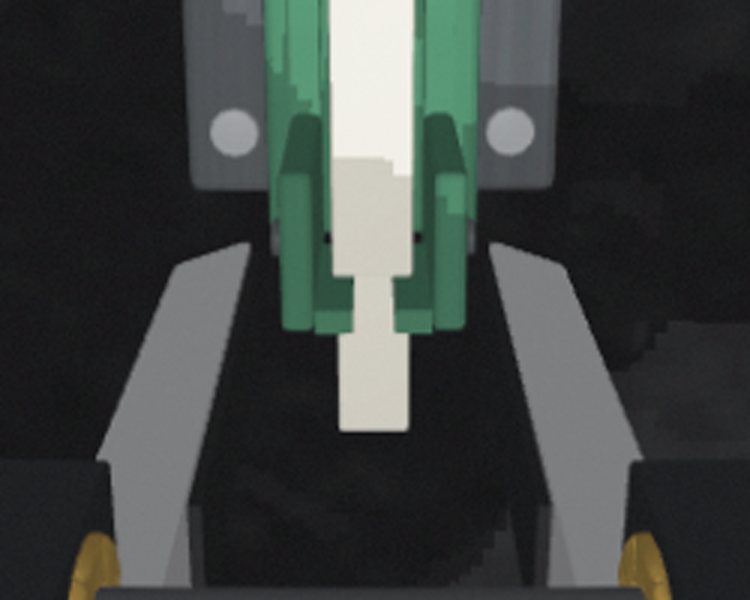

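View pics/zs3.png

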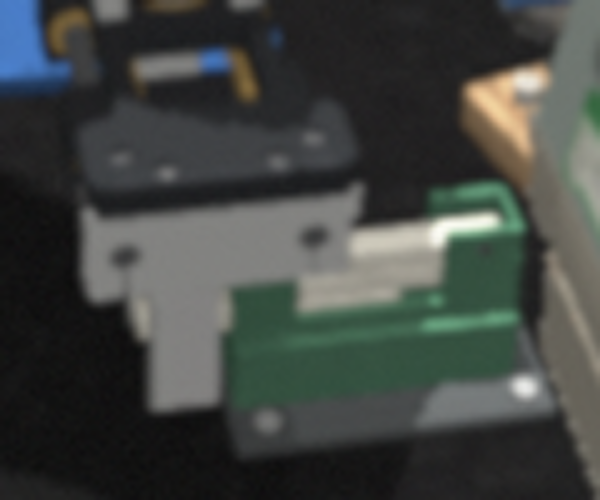

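jog_arm(increments=[[0,0.05,0,0,0,0,2],[0,0,0,0,0,0,1.4],[0,0,0,0,0,0,0.5],[0,0,0,0,0,0,0.5],[0,0,0,0,0,0,0.5],[0,0,0,0,0,0,0.5]], squeeze=15)

```text
clock: 7.62
eef_pos: [467.5, -221.3, 37.0]
eef_rot: [3.142, -0.0, 0.044]
wrist_force: [-0.8, -1.3, 1.4]
finger_gap: 9.5
```

jog_arm(increments=[[-0.3,0,0,0,0,0,0.5],[-0.5,0,0,0,0,0,0.5],[-0.6,0,0,0,0,0,0.5],[-0.6,0,0,0,0,0,0.5],[-0.6,0,0,0,0,0,0.5],[-0.6,0,0,0,0,0,0.5],[-0.6,0,0,0,0,0,0.5],[-0.6,0,0,0,0,0,0.5],[-0.6,0,0,0,0,0,0.5],[-0.6,0,0,0,0,0,0.5],[-0.6,0,0,0,0,0,0.5],[-0.6,0,0,0,0,0,0.5],[-0.5,0,0,0,0,0,0.5],[-0.3,0,0,0,0,0,0.5],[0,0,0,0,0,0,0.5]])

```text
clock: 9.5
eef_pos: [391.5, -224.7, 37.0]
eef_rot: [3.142, -0.0, 0.043]
wrist_force: [-0.8, 0.8, -0.5]
finger_gap: 10.2
```

```bash
python3 - <<'E'
from h import *
s=read_state(); print(s['eef_pos'],s['eef_rot'],s['finger_gap'],s['clock'],s['wrist_force'])
p=shot('wrist'); d=shot('side')
a=cv2.resize(d['image'][270:370,260:400],(700,500),interpolation=cv2.INTER_CUBIC)
cv2.imwrite('pics/zs4.png',cv2.cvtColor(a,cv2.COLOR_RGB2BGR))
cv2.imwrite('pics/zw4.png',cv2.cvtColor(p['image'],cv2.COLOR_RGB2BGR))
E
```

```text
[ 391.51263463 -224.65608597   36.9808923 ] [ 3.14157069e+00 -5.79950576e-05  4.34842364e-02] 10.18207979208126 9.5 [-0.77625361  0.77542003 -0.51572282]
```

View pics/zw4.png

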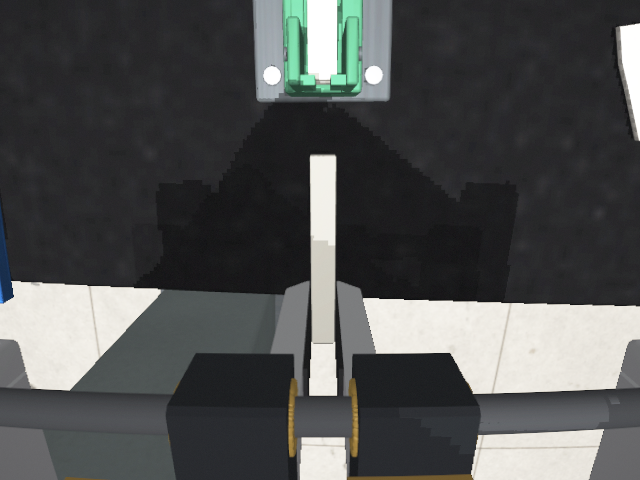

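View pics/zs4.png

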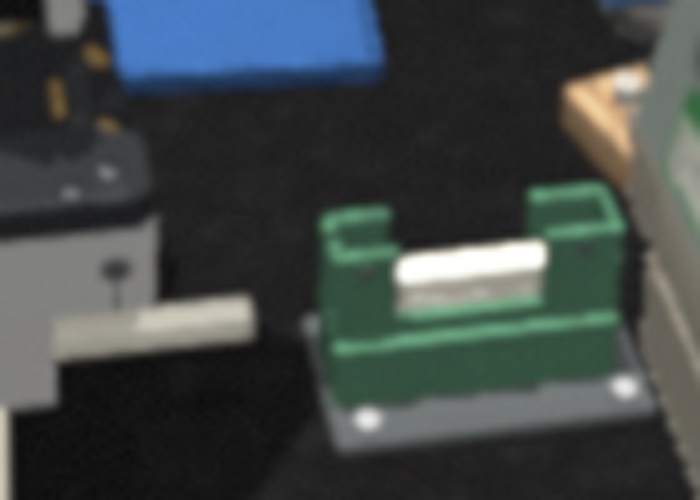

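Both upper bars dropped into the chute (side px ~(354,325)), and the drawn bar is held straight in the fingers, fully clear of the slot. I'll carry it to the tray.

jog_arm(increments=[[0,0,-1.5,0,0,0,0.5],[0,0,-2,0,0,2,0.5],[0,0,-1.8,0,0,2.3,0.5],[0.15,-1.2,0,0,0,0,0.5],[0.3,-2.5,0,0,0,0,0.5],[0.3,-2.5,0,0,0,0,0.5],[0.3,-2.5,0,0,0,0,0.5],[0.3,-2.5,0,0,0,0,0.5],[0.3,-2.5,0,0,0,0,0.5],[0.3,-2.5,0,0,0,0,0.5],[0.3,-2.5,0,0,0,0,0.5],[0.3,-2.5,0,0,0,0,0.5],[0.1,-1.06,0,0,0,0,0.5],[0,0,0,0,0,0,0.5]])

```text
clock: 11.35
eef_pos: [424.8, -2.5, 89.7]
eef_rot: [3.142, 0.0, -0.03]
wrist_force: [0.3, 0.2, 0.6]
finger_gap: 9.7
```

```bash
python3 - <<'E'
from h import *
s=read_state(); print(s['eef_pos'],s['eef_rot'],s['finger_gap'],s['clock'],s['wrist_force'])
p=shot('wrist','wrist5.png'); d=shot('side','side5.png')
for q,n in((p,'w'),(d,'s')):
  for o,z in (('white_bar_bottom_centre',s['eef_pos'][2]-3+4),('specimen_tray',9)):
    for r in regions_of(q,o)[:2]:
        m=r['mask'].astype('uint8'); c,_=cv2.findContours(m,0,1); c=max(c,key=cv2.contourArea).reshape(-1,2)
        P=pix2w(q,c,z)[:,:2].astype(np.float32)
        print(n,o,r['conf'],cv2.boundingRect(c),cv2.boxPoints(cv2.minAreaRect(P)).round(1).tolist(),cv2.minAreaRect(P))
E
```

```text
[424.83559091  -2.51999633  89.73474875] [ 3.14155398e+00  4.30183793e-04 -2.96561392e-02] 9.731654724355021 11.35 [0.27691743 0.23771898 0.55519255]
w white_bar_bottom_centre 0.6 (309, 155, 27, 190) [[413.8999938964844, -6.699999809265137], [494.1000061035156, -9.0], [494.5, 1.600000023841858], [414.20001220703125, 3.9000000953674316]] ((454.1806335449219, -2.5344772338867188), (10.634689331054688, 80.264404296875), 88.338134765625)
w specimen_tray 0.65 (225, 81, 199, 247) [[376.79998779296875, -56.0], [527.2999877929688, -60.70000076293945], [530.7000122070312, 50.0], [380.20001220703125, 54.599998474121094]] ((453.77374267578125, -3.017528533935547), (110.71014404296875, 150.52987670898438), 88.24161529541016)
s white_bar_bottom_centre 0.62 (284, 228, 32, 7) [[438.20001220703125, -20.799999237060547], [494.6000061035156, -21.899999618530273], [495.0, -2.5], [438.6000061035156, -1.2999999523162842]] ((466.5759582519531, -11.6209716796875), (19.446210861206055, 56.40080642700195), 88.86479949951172)
s specimen_tray 0.56 (254, 250, 83, 40) [[375.8999938964844, -68.69999694824219], [527.0999755859375, -75.5], [532.7999877929688, 50.099998474121094], [381.5, 56.900001525878906]] ((454.31939697265625, -9.318626403808594), (125.69219207763672, 151.39382934570312), 87.4154052734375)
```

View pics/wrist5.png

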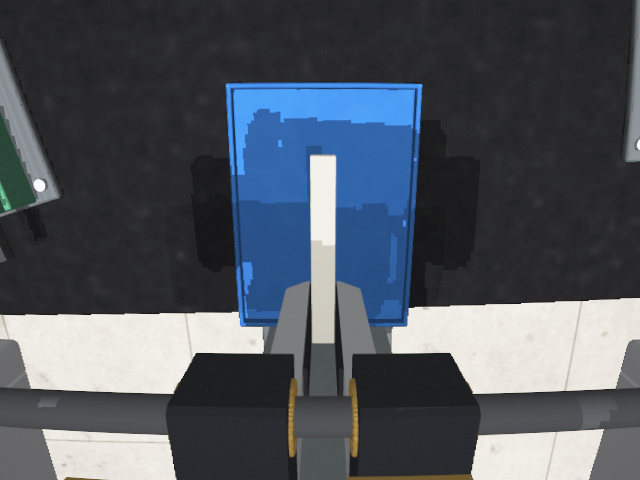

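View pics/side5.png

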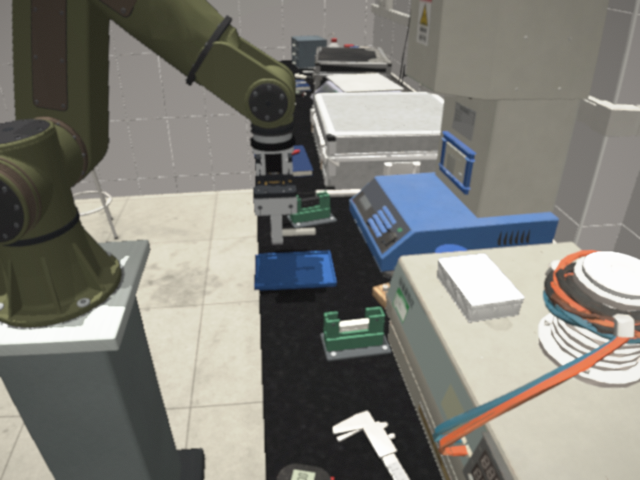

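Seen from the wrist, the bar (px (322,155)-(322,345)) lies over the tray's middle and parallel to it: bar centre (454.2,-2.5), tray (453.8,-3.0). I'll lower it now; the fingertips stop 2-3 mm above the floor.

jog_arm(increments=[[0,0,1.5,0,0,0,0.5],[0,0,1.8,0,0,0,0.5],[0,0,1.5,0,0,0,0.5],[0,0,0.8,0,0,0,0.5],[0,0,0.4,0,0,0,0.5],[0,0,0.2,0,0,0,0.5],[0,0,0,0,0,0,0.5]])

```text
clock: 12.52
eef_pos: [425.2, -3.0, 28.1]
eef_rot: [3.142, -0.0, -0.031]
wrist_force: [-0.4, -0.0, -0.6]
finger_gap: 10.0
```

jog_arm(increments=[[0,0,0,0,0,0,1.3],[0,0,0,0,0,0,1.3],[0,0,0,0,0,0,1.5],[0,0,0,0,0,0,1.5],[0,0,0,0,0,0,3],[0,0,0,0,0,0,3]])

```text
clock: 13.28
eef_pos: [425.0, -3.0, 27.9]
eef_rot: [-3.142, 0.0, -0.031]
wrist_force: [0.1, 0.4, -0.8]
finger_gap: 28.7
```

```bash
python3 - <<'E'
from h import *
s=read_state(); print(s['eef_pos'],s['finger_gap'],s['clock'],s['wrist_force'])
p=shot('wrist','wrist6.png')
E
```

```text
[425.04730466  -2.96232884  27.94461724] 28.74350882290854 13.275 [ 0.13980843  0.36051996 -0.76710843]
```

View pics/wrist6.png

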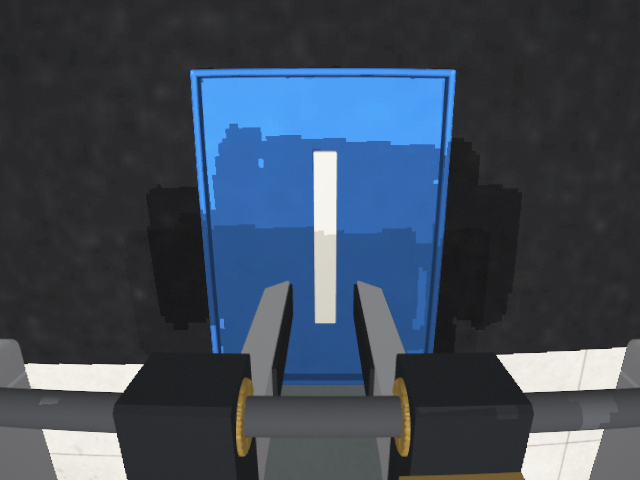

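The bar lies flat and straight in the tray (px (325,150)-(325,323)), clear of both fingers. I'll lift straight up.

jog_arm(increments=[[0,0,-1,0,0,0,3.5],[0,0,-2.5,0,0,0,3.5],[0,0,-3,0,0,0,3.5],[0,0,-3,0,0,0,3.5],[0,0,-3,0,0,0,3.5],[0,0,-2,0,0,0,3.5],[0,0,-0.5,0,0,0,3.5],[0,0,0,0,0,0,3.5],[0,0,0,0,0,0,3.5]])

```text
clock: 14.45
eef_pos: [424.7, -2.9, 177.2]
eef_rot: [-3.142, 0.001, -0.031]
wrist_force: [-0.5, 0.3, 0.0]
finger_gap: 35.2
```

```bash
python3 - <<'E'
from h import *
s=read_state(); print(s['eef_pos'],s['finger_gap'],s['clock'],s['qd'].round(3))
p=shot('wrist','wrist7.png'); d=shot('side')
for o,z in (('white_bar_bottom_centre',11),('specimen_tray',9)):
    for r in regions_of(p,o)[:1]:
        m=r['mask'].astype('uint8'); c,_=cv2.findContours(m,0,1); c=max(c,key=cv2.contourArea).reshape(-1,2)
        P=pix2w(p,c,z)[:,:2].astype(np.float32)
        print(o,r['conf'],cv2.minAreaRect(P))
a=cv2.resize(d['image'][240:370,240:400],(800,650)[:2],interpolation=cv2.INTER_CUBIC)[:600]
cv2.imwrite('pics/zs7.png',cv2.cvtColor(a,cv2.COLOR_RGB2BGR))
E
```

```text
[424.71469444  -2.94820565 177.19641671] 35.193709022027285 14.45 [ 0.     0.002 -0.001  0.002  0.002  0.   ]
white_bar_bottom_centre 0.77 ((454.7041015625, -4.018316268920898), (9.393067359924316, 78.91893768310547), 88.07415771484375)
specimen_tray 0.71 ((454.0325012207031, -2.9264297485351562), (110.18357849121094, 147.96180725097656), 88.23930358886719)
```

View pics/zs7.png

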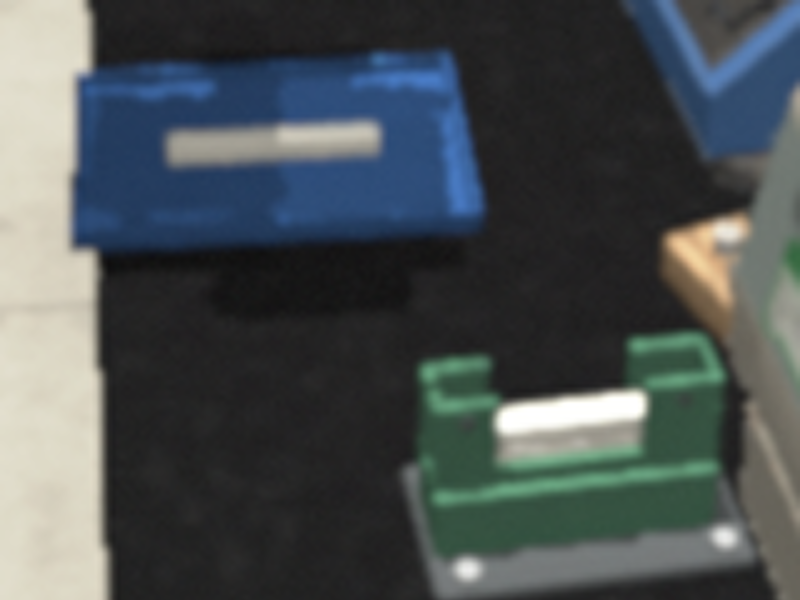

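View pics/wrist7.png

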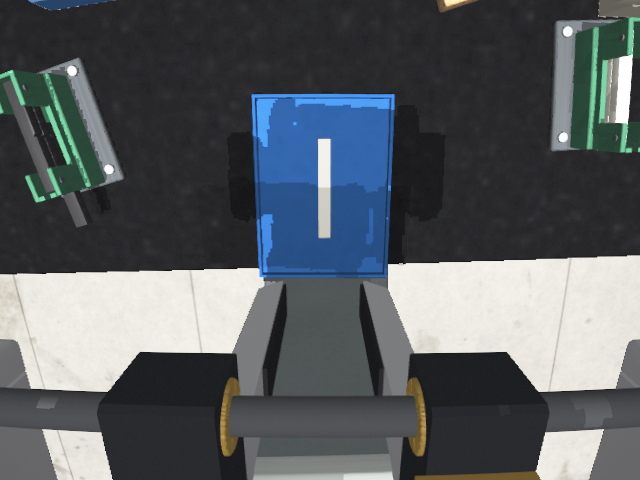

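The bar is flat and centred in the tray (wrist px (324,188)). The two remaining white bars sit low in the chute, and the gripper is clear of everything. I'll hand in.

```bash
python3 -c "
from cell import *
print(sign_off())"
```

```text
the job is handed in; nothing more can be done
None
```

I drew the bottom white bar straight out of its magazine by about 76 mm, carried it to the blue tray, let it drop the last 17 mm or so between the fingers, and lifted clear. I handed in at about 14.5 s.

**Bar in the tray:** the last wrist picture puts the bar's centre at (454.7, -4.0) mm and the tray's at (454.0, -2.9) mm. The two lengths agree to about 0.2°, and the bar lies flat.

**Bars left in the chute:** the side view shows both bars one on the other, visibly lower than before, with no sign of either having moved forward. I judged this by eye and did not measure their positions.

**Disagreements:** early estimates of the magazine's and tray's y position from the side camera differed from the wrist camera by 2–6 mm. I used the wrist camera, which the grasp and placing bore out. No check failed, and wrist force readings stayed below about 2 N.

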